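Lock the mixing cup into the colour mixer

ROBOT

A 6-joint arm with a two-finger parallel gripper is mounted at the origin on a cart in front of the work surface, level with it; the furniture and walls round the work are solid. World frame = base frame: x ahead of the robot, y to its left, z up, the work surface at z = 0. Lengths are in m, angles in rad, forces in N, time in s.
With the tool pointing down it reaches from about 0.35 to 0.975 m from the base axis. Payload 7.1 kg.
Tool frame: the origin (TCP) lies midway between the tips of the shut fingers; the grasp point (between the pads) lies behind it (robot.pinch_z is the z of the grasp point in the tool frame, in m); z points along the fingers, y is the line along which they close (so a half turn about z gives the same grasp; the last joint's range is limited). The gripper opens to 88 mm and grips with 3 to 60 N. Pads are 20 mm wide; open, the fingers measure 115 mm over their backs; the gripper's body (75 mm by 178 mm) begins 61 mm behind the grasp point.
Start: joints at [-1.176, 0.423, 1.63, -0, 1.089, -0.019], TCP at [0.251, -0.572, 0.223] pointing down, gripper open.
Joint ranges: [-3, 3], [-0.9, 2.11], [0.09, 2.58], [-1.31, 4.45], [0.11, 2.69], [-2.54, 2.54]. Speed limits (rad/s): [2.39, 2.39, 3.01, 3.14, 3.14, 3.14].

INTERFACE

Orientations are given as [roll, pitch, yaw] about the fixed x, y, z axes, in that order (R = Rz(yaw) Ry(pitch) Rx(roll)).
In Python, from workcell import robot, vision, order gives the robot as it stands.
- The arm moves only by the shell command python3 -m handwheel 'ROWS' [FORCE]. ROWS is a JSON object of lists of equal length, an entry for each row: "rotation": the turn, a rotation vector about the tool's x, y, z in degrees, a list of three; "linear": the shift along the tool's x, y, z in cm, a list of three; "jaw": the opening, from -1 (shut) to 1 (fully open). A call has 1 to 12 rows; each row is the pose to reach, as a shift and turn from the pose commanded when the call began, along the tool's axes at that moment; what a row does not reach only later rows make up. A row lasts 1/8 s, in which the tool goes at most 62.5 mm and 10.7 degrees, less where a joint would pass 70% of its speed; a pose out of reach is approached as far as the arm can. A call with a gripper value outside its range is refused whole. The fingers move at their own pace and stop on an object; FORCE is the grip in N (left out, the last holds). Time passes only in rows, so rows that repeat a pose let the fingers close. It gives the time, the measured TCP pose, the force, the opening and the grip force at its end, in the units of the state.
- robot.get_state(): the state, without advancing time (a new reading comes with each control period).
- vision.camera(name): name is "scene" or "side" or "wrist"; returns (picture, depth): 420x560x3 uint8, red, green, blue; 420x560 float32, m along the optical axis (not along the pixel's ray), 0 where there is no reading.
- vision.camera_info(name): a dict with "camera_matrix" (3x3 intrinsics, pixels), "xyz" and "rotation" of the camera in the world; the wrist camera has in their place "mount" (4x4, takes a point from camera to tool coordinates, whose origin is the TCP and whose axes are the flange's). Camera axes: x right, y up, looking along -z (the intrinsics and any distortion apply to the point x, -y, -z); pixel columns grow to the right and rows downward; lengths in m; the calibration is good to about 2 mm. A picture is of the moment at which its call begins: read the wrist's pose just before it. camera_info takes no time and is no camera call.
- order.close_job(): hands the job in; it is judged then, once.
The state is a dict: "time": time; "joints": joint angles; "joint_velocities": joint speeds; "tau": joint torques, N m; "tcp_pos": TCP position; "orientation": TCP orientation; "wrist_force": force on the tool from outside, world axes, zero at the start; "ft_torque": the same for the moment, N m; "width": finger opening in m; "gripper_force": force on a finger pad.
Only numpy, scipy, OpenCV 4.12 (cv2) and the standard library are available. Lean on these libraries where they do the work, as an engineer would, in place of code of your own. Each camera call takes 0.05 s, during which the arm holds its last target. There are 200 camera calls.

TASK

Take the steel mixing cup by its black handle, offer it up from below into the collar under the colour mixer's head with the handle standing well to the left of the mixer's front so that its three lugs pass through the slots, then swing the handle round towards the front until the lugs drop into their lock, and let go. Feel your way: the collar may stand up to ten degrees off in the head, so never force the cup against the mixer, and leave the other things on the table where they are.

Things in the scene. Friction and masses are not known exactly. Their poses are not given: they have to be found in the camera images.
- cup: Steel mixing cup, 68 mm outside diameter, 66 mm tall, about 0.18 kg, with one long straight black handle along its own -x. Origin: centre of the cup's underside, z up its axis. A short leg under the handle's end (186 mm from the axis) keeps it level on the table, where it starts, to the left of the mixer.
- cup_grip (a point): Point to grip: in the handle, 135 mm from the cup's axis, 33 mm above the level of its underside. The black grip is a flat-sided bar 18 mm wide, 22 mm tall, reaching from 84 to 194 mm from the axis. Fingers go on its two flat sides; a firm grip (50 N or more) keeps the cup from drooping. Lever: much over 8 N sideways here against the stop is forcing it.
- cup_rim (a point): Centre of the cup's rim, 66 mm above its underside. Below the rim three lugs stand out to 41 mm from the axis, each 14 mm wide round the axis and 5 mm tall (undersides 54 mm, tops 59 mm above the cup's underside): one above the handle, the others 120 degrees either side.
- mixer: Bench colour mixer fixed on the table: grey base, column at the back (own +x 118 mm), round grey head 112 mm across up to 0.28 m high, an aluminium collar below it. Origin: on the table on the collar's vertical axis; its front is its own -x. Locked, a cup is on this axis, handle to the front (cup x along mixer x give or take some 14 degrees), underside 101.5 mm above the table.
- collar_mouth (a point): Centre of the collar's open underside, 150 mm above the table, on the mixer's axis; its own axes are the mixer's. Collar 100 mm outside, bore 87 mm; inside a ledge (3 mm thick at the slots) with a 72 mm opening and three lug slots 19 mm wide. The collar sits stiffly in the head, up to 0.17 rad (10 degrees) either way off nominal, slots and lock alike: this is not in any reading, only felt or seen at its ribs.
- slot_mark (a point): Nominal place of the pair of thin black ribs outside the collar, 50 mm from the axis, 13 mm above its underside. With the handle below them (nominal cup yaw = mixer yaw minus 50 degrees) the lugs stand under the slots. If they miss, the lugs meet the ledge with the cup's underside at 91 mm; if they pass, the rim meets the seal at 100.5 mm. One broad rib marks the locked handle direction.
- seal_centre (a point): Underside of the sprung seal plate in the collar, 166.5 mm above the table (3 N, then 1.5 N/mm, 7 mm travel). From first touch, up to 2 mm more, the cup turns counterclockwise seen from above (yaw grows, handle from left to front): lugs climb a 5 mm ramp (underside to 104 mm), and at 49 to 54 degrees drop 2.5 mm into pockets just before a solid stop. Takes 1 to 4 N at the grip.
- tape_roll: Bystander: roll of masking tape lying flat, 104 mm across, 25 mm high; origin under its centre.
- ink_bottle: Bystander: small dark ink bottle with a black cap, 38 x 38 x 52 mm; origin under its centre.
- pigment_pot: Bystander: small clear pot with a white ribbed lid, 40 mm across, 41 mm high; origin under its centre.
- eraser: Bystander: small eraser in a sleeve, 22 x 52 x 12 mm; origin under its centre.

How it is judged:
By the outcome, as a careful person would: the job done as asked, in the order asked, and still so for the second after the job is handed in, with the robot touching nothing.
It also fails if it takes over 72 s, if anything falls off the work surface, if the arm or the gripper's body presses on something with over 40 N, if the wrist force passes 120 N, or if a joint passes its speed limit or range.

## Working session

There is one attempt and no reset: what is moved stays moved. The work goes in short steps, Python scripts to look and compute and a shell command to move; the robot and the scene stay as the last step left them, time stands still between calls to the robot, and variables do not carry over. Pictures are saved under pics/ and viewed, at most 10 in all, crops included, and the job is handed in when it is done.

```bash
mkdir -p pics; ls
cat > h.py <<'E'
import numpy as np, cv2
from scipy.spatial.transform import Rotation as R
from workcell import robot, vision, order
def snap(n,f):
    p,d=vision.camera(n); cv2.imwrite('pics/'+f+'.png',p[:,:,::-1]); np.save('pics/'+f+'.npy',d); return p,d
def cam(n,st=None):
    i=vision.camera_info(n); K=np.array(i['camera_matrix'])
    if 'mount' in i:
        T=np.eye(4);T[:3,:3]=R.from_euler('xyz',st['orientation']).as_matrix();T[:3,3]=st['tcp_pos'];return K,T@np.array(i['mount']),i
    T=np.eye(4);r=np.array(i['rotation']);T[:3,:3]=r if r.shape==(3,3) else R.from_euler('xyz',r).as_matrix();T[:3,3]=i['xyz'];return K,T,i
def ray(K,T,u,v):
    d=np.array([(u-K[0,2])/K[0,0],-(v-K[1,2])/K[1,1],-1]);return T[:3,3],T[:3,:3]@d
def atz(K,T,u,v,z):
    o,d=ray(K,T,u,v);return o+d*(z-o[2])/d[2]
def atd(K,T,u,v,dep):
    o,d=ray(K,T,u,v);return o+d*dep
def proj(K,T,P):
    q=T[:3,:3].T@(np.array(P)-T[:3,3]);return K[0,0]*q[0]/-q[2]+K[0,2],K[1,1]*-q[1]/-q[2]+K[1,2]
E
python3 - <<'E'
from h import *
for n in('scene','side'):
    snap(n,n+'0'); print(vision.camera_info(n))
print(vision.camera_info('wrist')); print(robot.get_state(),robot.pinch_z)
E
```

```text
pics
{'camera_matrix': array([[413.00352064,   0.        , 275.17926468],
       [  0.        , 413.00352064, 215.80128273],
       [  0.        ,   0.        ,   1.        ]]), 'xyz': array([-0.19690479, -0.73568538,  0.58189511]), 'rotation': array([ 1.14633918,  0.0144378 , -0.78609938])}
{'camera_matrix': array([[431.12516476,   0.        , 275.37439573],
       [  0.        , 431.12516476, 206.64226851],
       [  0.        ,   0.        ,   1.        ]]), 'xyz': array([ 0.20237984, -0.93268901,  0.73826398]), 'rotation': array([ 1.00065638, -0.02030564, -0.32236202])}
{'camera_matrix': array([[319.94313704,   0.        , 282.32873367],
       [  0.        , 319.94313704, 206.41820044],
       [  0.        ,   0.        ,   1.        ]]), 'mount': array([[ 1.63169333e-04,  9.57683642e-01,  2.87822889e-01,
         7.85205970e-02],
       [ 9.99999906e-01, -2.71605105e-04,  3.36812854e-04,
        -9.45613045e-04],
       [ 4.00734327e-04,  2.87822808e-01, -9.57683596e-01,
        -1.61033868e-01],
       [ 0.00000000e+00,  0.00000000e+00,  0.00000000e+00,
         1.00000000e+00]])}
{'time': 0.1, 'joints': array([-1.17600587e+00,  4.23777680e-01,  1.63059011e+00,  4.43048080e-05,
        1.08860848e+00, -1.90067813e-02]), 'joint_velocities': array([-0.00190365, -0.00264205, -0.00033934,  0.00055291,  0.00014442,
        0.00018378]), 'tau': array([ 1.08328470e-03, -5.45615602e+01, -2.74322927e+01,  6.45357370e-02,
        1.87801552e-02, -2.38720548e-05]), 'tcp_pos': array([ 0.2511456 , -0.57177893,  0.22198038]), 'orientation': array([-3.14021003e+00, -6.55142090e-05,  4.13776616e-01]), 'wrist_force': array([ 0.25516753, -0.25520846,  0.09117287]), 'ft_torque': array([ 0.00370976, -0.01161271,  0.01769395]), 'gripper_force': 0.0, 'width': 0.08812209845146189} -0.0187
```

View pics/scene0.png

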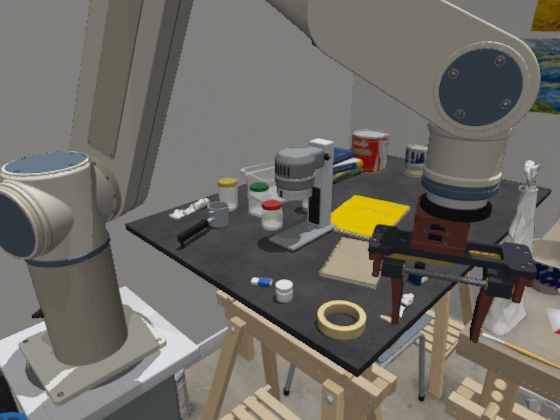

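View pics/side0.png

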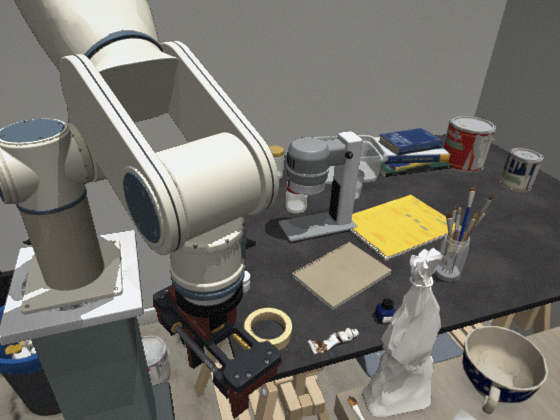

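Run:
```python
from h import *
p=cv2.imread('pics/scene0.png'); cv2.imwrite('pics/c1.png',cv2.resize(p[130:265,165:345],None,fx=4.4,fy=4.4,interpolation=cv2.INTER_CUBIC))
p=cv2.imread('pics/side0.png'); cv2.imwrite('pics/c2.png',cv2.resize(p[125:250,260:370],None,fx=4.5,fy=4.5,interpolation=cv2.INTER_CUBIC))
```

```text
(no output)
```

View pics/c1.png

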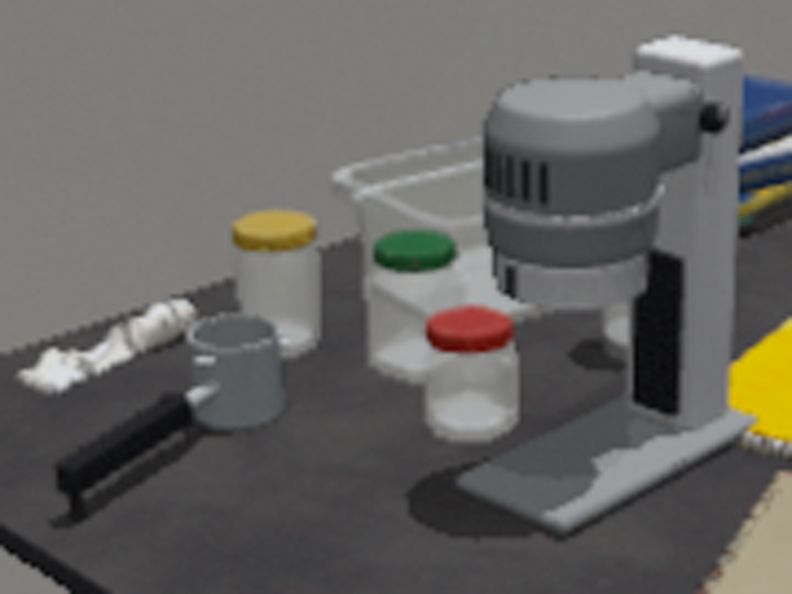

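View pics/c2.png

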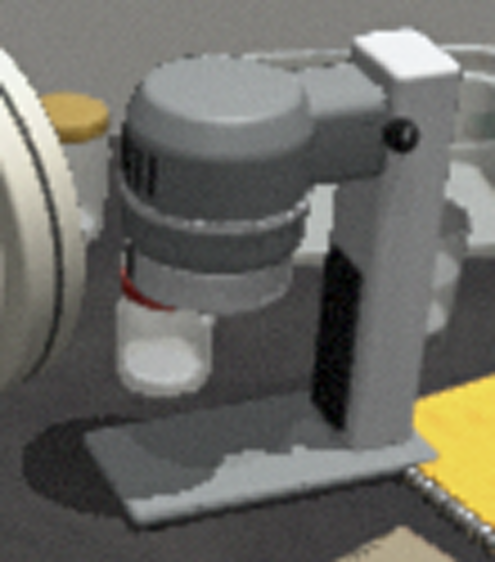

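```bash
cat > pc.py <<'E'
from h import *
from scipy.optimize import least_squares
def cloud(n,f,st=None):
    K,T,_=cam(n,st); d=np.load(f'pics/{f}.npy'); v,u=np.mgrid[:d.shape[0],:d.shape[1]]
    D=np.stack([(u-K[0,2])/K[0,0],-(v-K[1,2])/K[1,1],-np.ones_like(d)],-1)*d[...,None]
    return D@T[:3,:3].T+T[:3,3], d>0
def circ(P,r,c0):
    f=lambda c:np.hypot(P[:,0]-c[0],P[:,1]-c[1])-r
    s=least_squares(f,c0,loss='soft_l1',f_scale=.002); return s.x,np.median(np.abs(f(s.x)))
E
python3 - <<'E'
from pc import *
for n,f,box in(('scene','scene0',(130,200,270,320)),('side','side0',(130,200,284,335))):
    P,ok=cloud(n,f); a,b,c,e=box; Q=P[a:b,c:e][ok[a:b,c:e]]
    print(n,'table z',P[250 if n=='scene' else 250,200 if n=='scene' else 370:210 if n=='scene' else 380,2])
    for z0,z1,r in((.165,.205,.056),(.21,.24,.056),(.152,.161,.05)):
        m=Q[(Q[:,2]>z0)&(Q[:,2]<z1)]; c0=m[:,:2].mean(0)+[.03,.03]
        print(z0,len(m),*circ(m,r,c0))
# cup from scene
P,ok=cloud('scene','scene0')
Q=P[200:232,200:232][ok[200:232,200:232]]
m=Q[(Q[:,2]>.01)&(Q[:,2]<.05)]; print('cup',len(m),*circ(m,.034,m[:,:2].mean(0)+[.02,.02]))
K,T,_=cam('scene')
im=lambda x,y:(165+x/4.4,130+y/4.4)
print('handle end top ctr',atz(K,T,*im(72,465),.044))
print('handle inner top',atz(K,T,*im(180,398),.044))
print('leg foot',atz(K,T,*im(73,515),0), 'cup base left/right',atz(K,T,*im(190,402),.0),atz(K,T,*im(283,402),.0))
print('rim l/r',atz(K,T,*im(188,335),.066),atz(K,T,*im(284,335),.066))
for q in((462,480),(563,522),(754,420)): print('base',atz(K,T,*im(*q),.014))
K,T,_=cam('side'); 
for q in((85,435),(135,515),(436,455)): print('base side',atz(K,T,260+q[0]/4.5,125+q[1]/4.5,.014))
E
```

```text
scene table z [ 2.73501118e-03  1.64239125e-03 -6.34013857e-05 -7.34272363e-04
 -1.03777575e-04  1.37494282e-03  1.11513973e-03  2.50874718e-03
  3.72147530e-04  1.00402024e-03]
0.165 529 [0.62491385 0.01284307] 0.0029350064832494582
0.21 462 [0.62141136 0.01153342] 0.0012223864950843023
0.152 138 [0.62343644 0.01280532] 0.002981260742965581
side table z [-0.00065976 -0.00073358  0.00049435  0.00100067  0.00312319  0.01099777
  0.00933059  0.00711889  0.01117801  0.0119126 ]
0.165 467 [0.62132648 0.01479402] 0.0021317328728392287
0.21 492 [0.62052646 0.01248401] 0.0012167609409293352
0.152 106 [0.62019838 0.01317573] 0.0010778353012760866
cup 445 [0.53536366 0.2721222 ] 0.004217785227091014
handle end top ctr [0.35677898 0.20995514 0.044     ]
handle inner top [0.46801022 0.24313946 0.044     ]
leg foot [0.3609984  0.22365376 0.        ] cup base left/right [0.52329553 0.31174422 0.        ] [0.57184162 0.26003668 0.        ]
rim l/r [0.5106087  0.28820342 0.066     ] [0.5587389  0.23660786 0.066     ]
base [0.55719924 0.05069051 0.014     ]
base [ 0.56105182 -0.03845276  0.014     ]
base [ 0.76640207 -0.03535449  0.014     ]
base side [0.55817815 0.05333579 0.014     ]
base side [ 0.55969709 -0.03799091  0.014     ]
base side [ 0.76961541 -0.03432503  0.014     ]
```

```bash
cat > rel.py <<'E'
from h import *
def pose(p,xdir_deg,tilt=0):
    """tool x outward along azimuth; tilt>0: fingers lean inward (opposite to azimuth)"""
    a=np.radians(xdir_deg);t=np.radians(tilt);o=np.array([np.cos(a),np.sin(a),0]);k=np.array([0,0,1.])
    x=np.cos(t)*o-np.sin(t)*k; z=-np.sin(t)*o-np.cos(t)*k
    return np.array(p,float),np.stack([x,np.cross(z,x),z],1)
def rel(A,B):
    """B seen from A: linear cm, rotvec deg"""
    return np.round(A[1].T@(B[0]-A[0])*100,2).tolist(),np.round(np.degrees(R.from_matrix(A[1].T@B[1]).as_rotvec()),1).tolist()
def now(st=None):
    st=st or robot.get_state(); return np.array(st['tcp_pos']),R.from_euler('xyz',st['orientation']).as_matrix()
E
python3 - <<'E'
from rel import *
V0=pose([.42,-.03,.30],145); print(rel(now(),V0))
o=np.array([np.cos(np.radians(145)),np.sin(np.radians(145))])
V1=pose([*(np.array([.622,.0125])+.15*o),.13],145,45)
print(rel(V0,V1),V1[0])
K,T,_=cam('scene'); C=np.array([.622,.0125])
for z in(.163,):
  for x,y in((500,280),(512,283)):
    o,d=ray(K,T,165+x/4.4,130+y/4.4)
    s=np.linspace(.5,1.5,20001); q=o+s[:,None]*d; r=np.hypot(*(q[:,:2]-C).T); i=np.argmax(r<.0505); print(q[i],np.degrees(np.arctan2(*(q[i,:2]-C)[::-1])))
print('redjar',atz(K,T,165+470/4.4,130+420/4.4,0),'green',atz(K,T,165+405/4.4,130+365/4.4,0),'gold',atz(K,T,165+275/4.4,130+345/4.4,0))
E
```

```text
([37.24, -42.83, -7.74], [-0.0, -0.1, -121.3])
([0.89, 15.07, 17.0], [-0.0, -45.0, -0.0]) [0.49912719 0.09853647 0.13      ]
[0.57443444 0.02942377 0.15935858] 160.41450407557025
[0.57161882 0.01594406 0.16168963] 176.08933658974192
redjar [0.64689134 0.13426072 0.        ] green [0.68220082 0.24325303 0.        ] gold [0.63709788 0.35011932 0.        ]
```

```bash
python3 -m handwheel '{"rotation":[[0,0,0],[0,0,0],[0,0,-10],[0,0,-20],[0,0,-31],[0,0,-41],[0,0,-51],[0,0,-62],[0,0,-72],[0,0,-82],[0,0,-92],[0,0,-102]],"linear":[[0,0,-5],[4,-4,-7.7],[8,-9,-7.7],[12,-14,-7.7],[16,-18,-7.7],[20,-23,-7.7],[24,-28,-7.7],[28,-32,-7.7],[32,-37,-7.7],[37.2,-42.8,-7.7],[37.2,-42.8,-7.7],[37.2,-42.8,-7.7]],"jaw":[1,1,1,1,1,1,1,1,1,1,1,1]}'
python3 - <<'E'
from rel import *
o=np.array([np.cos(np.radians(145)),np.sin(np.radians(145))])
V1=pose([*(np.array([.622,.0125])+.15*o),.13],145,45)
print(now()[0],rel(now(),V1))
E
```

```text
time: 1.6
tcp_pos: [0.4199, -0.0291, 0.2994]
orientation: [-3.141, -0.0, 2.203]
wrist_force: [0.0, -0.2, 0.6]
width: 0.0877
gripper_force: 0.0
[ 0.41990996 -0.02911176  0.2994414 ] ([5.61, 13.94, 16.94], [-7.4, -44.6, -17.8])
```

```bash
python3 -m handwheel '{"rotation":[[-1,-9,-3],[-3,-18,-7],[-5,-27,-11],[-6,-36,-14],[-7.4,-44.6,-17.8],[-7.4,-44.6,-17.8],[-7.4,-44.6,-17.8],[-7.4,-44.6,-17.8]],"linear":[[2,4,0],[4,8,2],[5,11,5],[5.6,13.9,8],[5.6,13.9,12],[5.6,13.9,16.9],[5.6,13.9,16.9],[5.6,13.9,16.9]],"jaw":[1,1,1,1,1,1,1,1]}'
python3 - <<'E'
from h import *
st=robot.get_state(); p,d=snap('wrist','w1'); np.save('pics/w1s.npy',st,allow_pickle=True)
print(st['tcp_pos'],st['orientation'])
cv2.imwrite('pics/w1b.png',cv2.resize(p[:,:,::-1],None,fx=1.4,fy=1.4,interpolation=cv2.INTER_CUBIC))
E
```

```text
time: 2.6
tcp_pos: [0.5005, 0.1081, 0.1468]
orientation: [-3.118, 0.767, 2.525]
wrist_force: [0.3, -0.5, 0.7]
width: 0.0876
gripper_force: 0.0
[0.50053852 0.10811164 0.14684216] [-3.11750198  0.76660106  2.52527996]
```

View pics/w1b.png

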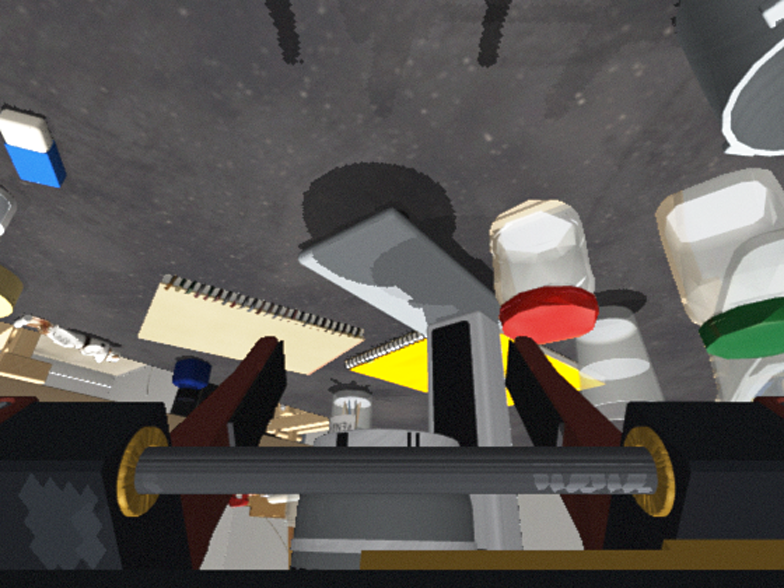

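Run:
```python
from h import *
p=cv2.imread('pics/w1.png'); cv2.imwrite('pics/w1c.png',cv2.resize(p[295:330,205:345],None,fx=5.6,fy=5.6,interpolation=cv2.INTER_CUBIC))
```

```text
(no output)
```

View pics/w1c.png

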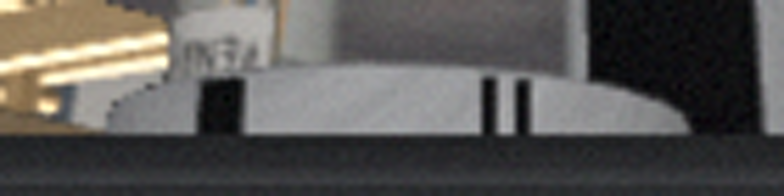

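Run:
```python
from pc import *
st=np.load('pics/w1s.npy',allow_pickle=True).item(); K,T,_=cam('wrist',st)
def az(u,v,C,r=.0503):
    o,d=ray(K,T,u,v); s=np.linspace(.05,.6,200001); q=o+s[:,None]*d; R_=np.hypot(*(q[:,:2]-C).T); i=np.argmax(R_<r); return np.degrees(np.arctan2(*(q[i,:2]-C)[::-1])),q[i,2],R_.min()
for C in([.622,.0125],[.6205,.0125],[.622,.0095],[.624,.0125]):
    C=np.array(C); print(C,[np.round(az(u,314.3,C)[:2],3) for u in(244.5,295.4)],[round(az(u,v,C)[2],4) for u,v in((224.1,316.5),(328.2,316.5))])
# wrist depth fits
P,ok=cloud('wrist','w1',st)
for a,b,c,e in((306,319,215,340),):
    Q=P[a:b,c:e][ok[a:b,c:e]]; Q=Q[(Q[:,2]>.151)&(Q[:,2]<.165)&(np.hypot(Q[:,0]-.622,Q[:,1]-.0125)<.06)]; print(len(Q),circ(Q,.05,[.622,.0125]))
Q=P[352:400,200:345].reshape(-1,3);Q=Q[(Q[:,2]>.17)&(Q[:,2]<.27)&(np.hypot(Q[:,0]-.622,Q[:,1]-.0125)<.065)]; print('head',len(Q),circ(Q,.056,[.622,.0125]))
# base plate top edges
for u,v in((398,211),(300,257)): print('base corner',atz(K,T,u/1.4,v/1.4,.014))
# cup rim right side, table
print('table',P[60,200],P[140,100])
```

```text
[0.622  0.0125] [array([1.75462e+02, 1.54000e-01]), array([124.445,   0.155])] [np.float64(0.0504), np.float64(0.0499)]
[0.6205 0.0125] [array([1.7399e+02, 1.5500e-01]), array([123.41 ,   0.155])] [np.float64(0.0493), np.float64(0.0506)]
[0.622  0.0095] [array([1.72336e+02, 1.54000e-01]), array([121.377,   0.154])] [np.float64(0.0483), np.float64(0.0525)]
[0.624  0.0125] [array([1.77473e+02, 1.54000e-01]), array([125.814,   0.154])] [np.float64(0.0519), np.float64(0.0489)]
869 (array([0.61896947, 0.01374164]), np.float64(0.0005125887261308582))
head 5423 (array([0.61921451, 0.0138115 ]), np.float64(0.0005209934142973507))
base corner [0.5538207  0.06863362 0.014     ]
base corner [ 0.55511461 -0.02752996  0.014     ]
table [ 0.44916198  0.06713688 -0.00190989] [ 0.45091759 -0.08110759 -0.00066585]
```

Run:
```python
from rel import *
V=pose([.406,.2245,.17],197); print(rel(now(),V))
print(np.round(now()[1],2))
```

```text
([8.89, 3.72, -11.74], [-21.2, 40.3, -50.3])
[[-0.59  0.59  0.55]
 [ 0.42  0.81 -0.42]
 [-0.69 -0.01 -0.72]]
```

```bash
python3 -m handwheel '{"rotation":[[0,0,0],[-3,6,-7],[-6,12,-14],[-9,17,-22],[-12,23,-29],[-15,29,-36],[-18,35,-43],[-21.2,40.3,-50.3],[-21.2,40.3,-50.3],[-21.2,40.3,-50.3]],"linear":[[0,0,-5],[1,0,-9],[3,1,-11.7],[5,2,-11.7],[7,3,-11.7],[8.9,3.7,-11.7],[8.9,3.7,-11.7],[8.9,3.7,-11.7],[8.9,3.7,-11.7],[8.9,3.7,-11.7]],"jaw":[1,1,1,1,1,1,1,1,1,1]}'
python3 - <<'E'
from h import *
st=robot.get_state(); p,d=snap('wrist','w2'); np.save('pics/w2s.npy',st,allow_pickle=True)
cv2.imwrite('pics/w2b.png',cv2.resize(p[:,:,::-1],None,fx=1.4,fy=1.4,interpolation=cv2.INTER_CUBIC))
E
```

```text
time: 3.9
tcp_pos: [0.4073, 0.2236, 0.1707]
orientation: [3.14, 0.004, -2.848]
wrist_force: [0.8, -0.5, -0.2]
width: 0.0881
gripper_force: 0.0
```

View pics/w2b.png

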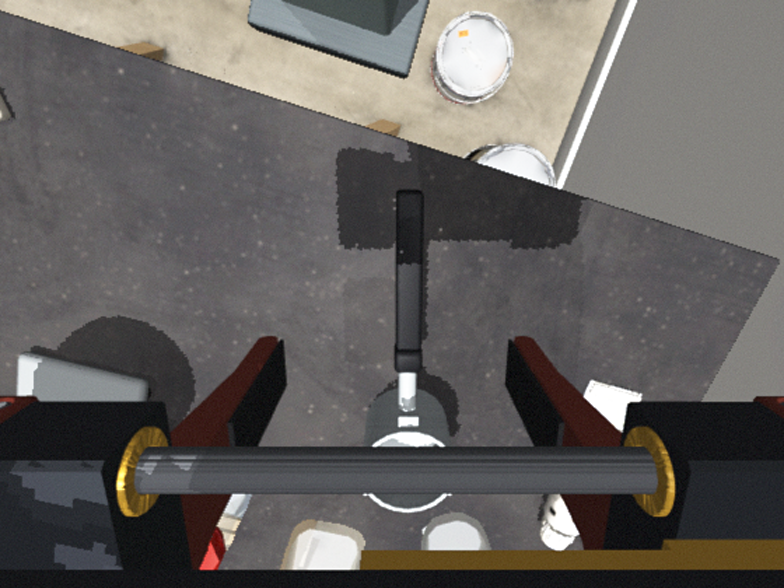

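Run:
```python
from rel import *
st=np.load('pics/w2s.npy',allow_pickle=True).item(); K,T,_=cam('wrist',st)
f=lambda u,v,z:atz(K,T,u/1.4,v/1.4,z)
E=f(410.5,191,.044); I=f(409,350,.044);J=f(409,369,.044)
r1=f(364,472,.066);r2=f(452,472,.066);rb=f(408,512,.066);rt=f(408,430,.066)
print(E,I,J,np.linalg.norm(E-I),np.linalg.norm(E-J)); print('rim',(r1+r2)/2,np.linalg.norm(r1-r2),(rb+rt)/2,np.linalg.norm(rb-rt))
c=(rb+rt)/2; c[:2]=((rb+rt)/2)[:2]
d=(c-E)[:2]; yaw=np.degrees(np.arctan2(d[1],d[0])); L=np.hypot(*d); print('yaw',yaw,'len',L)
u=d/L; g=np.append(E[:2]+u*(.194-.135),.0143); g2=np.append(c[:2]-u*.135,.0143); print(g,g2)
print('rel',rel(now(),pose((g+g2)/2,yaw+180)))
```

```text
[0.349269   0.21726705 0.044     ] [0.45347689 0.24881604 0.044     ] [0.46746933 0.25318492 0.044     ] 0.10887893854348625 0.1235370846132656
rim [0.53381917 0.27245126 0.066     ] 0.06211413823136394 [0.53405326 0.27251748 0.066     ] 0.06890411744710233
yaw 16.646648296489452 len 0.1928674025141793
[0.40579629 0.23416869 0.0143    ] [0.40471116 0.23384424 0.0143    ]
rel ([-0.15, 1.02, 15.58], [0.1, 0.2, 0.1])
```

```bash
python3 -m handwheel '{"rotation":[[0,0,0],[0,0,0],[0,0,0],[0,0,0],[0,0,0],[0,0,0],[0,0,0],[0,0,0],[0,0,0],[0,0,0],[0,0,0]],"linear":[[-0.1,1,4],[-0.1,1,8],[-0.1,1,12],[-0.1,1,14],[-0.1,1,15.6],[-0.1,1,15.6],[-0.1,1,15.6],[-0.1,1,15.6],[-0.1,1,15.6],[-0.1,1,15.6],[-0.1,1,15.6]],"jaw":[1,1,1,1,1,1,-1,-1,-1,-1,-1]}' 60
```

```text
time: 5.32
tcp_pos: [0.4024, 0.2342, 0.012]
orientation: [3.14, -0.003, -2.847]
wrist_force: [-0.4, -0.1, 0.1]
width: 0.0412
gripper_force: 0.0
```

```bash
python3 -m handwheel '{"rotation":[[0,0,0],[0,0,0],[0,0,0],[0,0,0],[0,0,0],[0,0,0],[0,0,0],[0,0,0],[0,0,0],[0,0,0]],"linear":[[-0.2,0,-0.2],[-0.2,0,-0.2],[-0.2,0,-0.2],[-0.2,0,-0.2],[-0.2,0,-0.2],[-0.2,0,-0.2],[-0.2,0,-0.2],[-0.2,0,-0.2],[-0.2,0,-0.2],[-0.2,0,-0.2]],"jaw":[-1,-1,-1,-1,-1,-1,-1,-1,-1,-1]}' 60
```

```text
time: 6.58
tcp_pos: [0.4044, 0.2347, 0.0139]
orientation: [3.14, -0.002, -2.846]
wrist_force: [0.5, -2.6, 4.9]
width: 0.0175
gripper_force: 59.9
```

```bash
python3 -m handwheel '{"rotation":[[0,0,0],[0,0,0],[0,0,0],[0,0,0],[0,0,0],[0,0,0]],"linear":[[0,0,-0.5],[0,0,-1],[0,0,-2],[0,0,-4],[0,0,-4],[0,0,-4]],"jaw":[-1,-1,-1,-1,-1,-1]}' 60; python3 -c "
from h import *
s=robot.get_state();print(s['tcp_pos'],s['orientation'],s['wrist_force'],s['ft_torque'])"
```

```text
time: 7.32
tcp_pos: [0.4043, 0.2347, 0.0538]
orientation: [3.14, -0.002, -2.847]
wrist_force: [-0.4, 1.1, -1.6]
width: 0.0177
gripper_force: 59.9
[0.40433629 0.2346926  0.05379815] [ 3.14016429e+00 -2.48853848e-03 -2.84655006e+00] [-0.40848858  1.09824077 -1.56002571] [ 0.04459864 -0.03363119 -0.02067084]
```

Run:
```python
from rel import *
A=now()
def P(c,az,zu): a=np.radians(az); return pose([c[0]+.135*np.cos(a),c[1]+.135*np.sin(a),zu+.0139],az)
for c,az in(([.515,.12],160),([.53,.05],140),([.6205,.013],124)):
    B=P(c,az,.066); print(B[0],rel(A,B))
```

```text
[0.3881415  0.16617272 0.0799    ] ([3.55, -6.08, -2.61], [0.0, -0.2, 36.9])
[0.426584   0.13677633 0.0799    ] ([0.73, -10.01, -2.62], [0.0, -0.2, 56.9])
[0.54500896 0.12492007 0.0799    ] ([-10.26, -14.59, -2.66], [-0.0, -0.2, 72.9])
```

```bash
python3 -m handwheel '{"rotation":[[0,0,6],[0,0,14],[0,0,22],[0,0,30],[0,0,37],[0,0,44],[0,0,51],[0,0,57],[0,0,62],[0,0,66],[0,0,70],[0,0,73]],"linear":[[0.6,-1,-1.3],[1.5,-2.5,-2.6],[2.3,-4,-2.6],[3,-5,-2.6],[3.5,-6,-2.6],[2.7,-7.5,-2.6],[1.6,-9,-2.6],[0.7,-10,-2.6],[-2,-11.2,-2.6],[-5,-12.4,-2.6],[-8,-13.7,-2.6],[-10.3,-14.6,-2.6]],"jaw":[-1,-1,-1,-1,-1,-1,-1,-1,-1,-1,-1,-1]}' 60
python3 -m handwheel '{"rotation":[[0,0,0],[0,0,0],[0,0,0]],"linear":[[0,0,0],[0,0,0],[0,0,0]],"jaw":[-1,-1,-1]}' 60
python3 - <<'E'
from h import *
st=robot.get_state(); np.save('pics/w3s.npy',st,allow_pickle=True);p,d=snap('wrist','w3');snap('scene','s3'); snap('side','d3')
a=cv2.resize(p[150:,:,::-1],None,fx=.95,fy=.95)
s=cv2.imread('pics/s3.png')[140:250,230:340]; t=cv2.imread('pics/d3.png')[125:235,260:370]
row=np.hstack([cv2.resize(x,None,fx=3.6,fy=3.6,interpolation=cv2.INTER_CUBIC)[:340] for x in(s,t)])
cv2.imwrite('pics/c3.png',np.vstack([cv2.copyMakeBorder(a,0,0,0,row.shape[1]-a.shape[1],0),row])[:600])
print(st['tcp_pos'],st['orientation'],st['wrist_force'],st['ft_torque'])
E
```

```text
time: 8.82
tcp_pos: [0.5463, 0.1246, 0.0784]
orientation: [-3.139, -0.003, 2.16]
wrist_force: [-0.2, -0.2, -1.6]
width: 0.0173
gripper_force: 59.9
time: 9.2
tcp_pos: [0.5441, 0.125, 0.079]
orientation: [-3.138, -0.003, 2.163]
wrist_force: [-0.2, 0.2, -2.1]
width: 0.0179
gripper_force: 59.9
[0.54414608 0.12495695 0.07899293] [-3.13798735e+00 -2.71419988e-03  2.16334016e+00] [-0.16507417  0.20628017 -2.08985464] [ 0.03924278 -0.00839444  0.01049764]
```

View pics/c3.png

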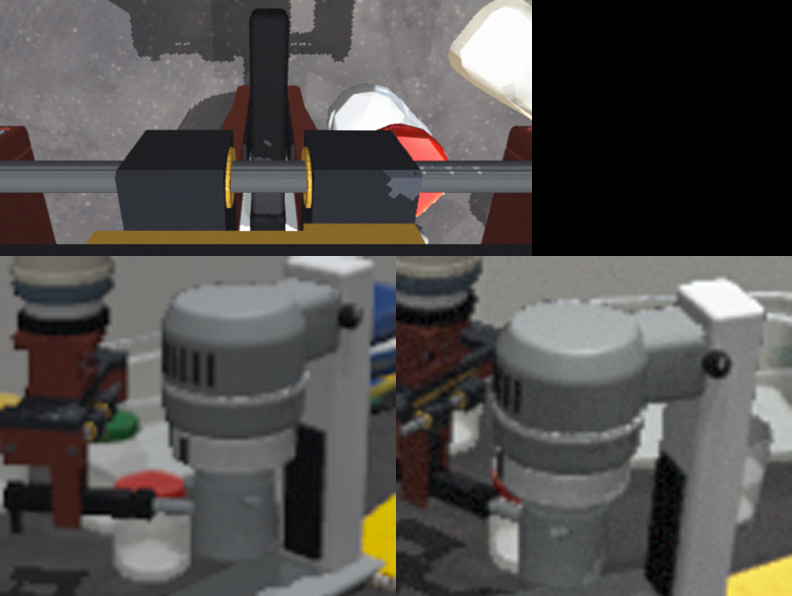

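Run:
```python
from pc import *
st=np.load('pics/w3s.npy',allow_pickle=True).item()
K,T,_=cam('wrist',st)
a=st['orientation'][2]; print('az',np.degrees(a),'cup nominal',np.array(st['tcp_pos'])[:2]-.135*np.array([np.cos(a),np.sin(a)]))
for n,f,cb,kb in(('scene','s3',(198,220,286,305),(188,197,286,309)),('side','d3',(199,215,296,316),(184,196,290,322))):
    P,ok=cloud(n,f)
    for nm,(y0,y1,x0,x1),r,z0,z1 in(('cup',cb,.034,.07,.118),('collar',kb,.05,.152,.162),('head',(150,185,275,330),.056,.17,.24)):
        Q=P[y0:y1,x0:x1][ok[y0:y1,x0:x1]]; Q=Q[(Q[:,2]>z0)&(Q[:,2]<z1)&(np.hypot(Q[:,0]-.62,Q[:,1]-.013)<.065)]
        print(n,nm,len(Q),*circ(Q,r,[.621,.013]))
# silhouettes: median edges for cup in scene and collar
    im=cv2.imread(f'pics/{f}.png',0).astype(float)
    K,T,_=cam(n)
    for c in([.6205,.013],):
        print('proj axis z.1,.15',proj(K,T,[*c,.1]),proj(K,T,[*c,.15]))
```

```text
az 123.9502608117299 cup nominal [0.61953993 0.01297139]
scene cup 259 [0.6216703  0.00975867] 0.0014065282645495739
scene collar 16 [0.6214114  0.01214686] 0.0012660707947172306
scene head 633 [0.62097687 0.01203356] 0.0010819750675650636
proj axis z.1,.15 (np.float64(293.91453896301215), np.float64(209.7774040317429)) (np.float64(293.9883649921586), np.float64(193.8176103899308))
side cup 260 [0.62103221 0.01109902] 0.0010686471776595076
side collar 102 [0.62030929 0.01308397] 0.001030434840242487
side head 844 [0.62005961 0.01303021] 0.0011070111016935162
proj axis z.1,.15 (np.float64(305.25236704989493), np.float64(200.67162842888834)) (np.float64(306.3019207509335), np.float64(185.2268295585519))
```

```bash
python3 -m handwheel '{"rotation":[[0,0,0],[0,0,0],[0,0,0],[0,0,0],[0,0,0]],"linear":[[0.2,0,-0.8],[0.2,0,-1.6],[0.2,0,-1.7],[0.2,0,-1.7],[0.2,0,-1.7]],"jaw":[-1,-1,-1,-1,-1]}' 60
python3 -m handwheel '{"rotation":[[0,0,0],[0,0,0],[0,0,0],[0,0,0],[0,0,0],[0,0,0]],"linear":[[0,0,-0.1],[0,0,-0.2],[0,0,-0.3],[0,0,-0.4],[0,0,-0.4],[0,0,-0.4]],"jaw":[-1,-1,-1,-1,-1,-1]}' 60
```

```text
time: 9.98
tcp_pos: [0.5443, 0.1265, 0.0962]
orientation: [-3.139, -0.002, 2.163]
wrist_force: [0.2, -0.7, -1.5]
width: 0.018
gripper_force: 59.9
time: 10.72
tcp_pos: [0.5445, 0.1266, 0.1004]
orientation: [-3.139, -0.002, 2.163]
wrist_force: [0.2, -0.3, -1.2]
width: 0.0175
gripper_force: 59.9
```

```bash
python3 -m handwheel '{"rotation":[[0,0,0],[0,0,0],[0,0,0],[0,0,0],[0,0,0]],"linear":[[0,0,-0.1],[0,0,-0.2],[0,0,-0.3],[0,0,-0.4],[0,0,-0.4]],"jaw":[-1,-1,-1,-1,-1]}' 60
python3 -m handwheel '{"rotation":[[0,0,0],[0,0,0],[0,0,0]],"linear":[[0,0,-0.1],[0,0,-0.15],[0,0,-0.15]],"jaw":[-1,-1,-1]}' 60
```

```text
time: 11.35
tcp_pos: [0.5446, 0.1266, 0.1045]
orientation: [-3.14, -0.002, 2.162]
wrist_force: [0.1, -0.5, -1.4]
width: 0.0175
gripper_force: 59.9
time: 11.72
tcp_pos: [0.5445, 0.1266, 0.1059]
orientation: [-3.139, -0.002, 2.163]
wrist_force: [-0.3, 1.0, -1.3]
width: 0.0177
gripper_force: 59.9
```

```bash
for i in 1 2; do python3 -m handwheel '{"rotation":[[0,0,0],[0,0,0],[0,0,0]],"linear":[[0,0,-0.1],[0,0,-0.2],[0,0,-0.2]],"jaw":[-1,-1,-1]}' 60; done
```

```text
time: 12.1
tcp_pos: [0.5445, 0.1266, 0.108]
orientation: [-3.14, -0.002, 2.163]
wrist_force: [-0.7, 0.5, -1.5]
width: 0.0178
gripper_force: 59.9
time: 12.48
tcp_pos: [0.5445, 0.1266, 0.11]
orientation: [-3.14, -0.002, 2.163]
wrist_force: [0.6, -0.2, -0.8]
width: 0.0176
gripper_force: 59.9
```

```bash
python3 -m handwheel '{"rotation":[[0,0,0],[0,0,0],[0,0,0],[0,0,0]],"linear":[[0,0,-0.1],[0,0,-0.2],[0,0,-0.35],[0,0,-0.35]],"jaw":[-1,-1,-1,-1]}' 60; for i in 1 2; do python3 -m handwheel '{"rotation":[[0,0,0],[0,0,0],[0,0,0]],"linear":[[0,0,-0.1],[0,0,-0.1],[0,0,-0.1]],"jaw":[-1,-1,-1]}' 60; done
```

```text
time: 12.98
tcp_pos: [0.5446, 0.1266, 0.1135]
orientation: [-3.14, -0.002, 2.162]
wrist_force: [0.1, 0.6, -1.1]
width: 0.0176
gripper_force: 59.9
time: 13.35
tcp_pos: [0.5445, 0.1266, 0.1144]
orientation: [-3.139, -0.002, 2.163]
wrist_force: [-0.4, -0.3, -1.5]
width: 0.018
gripper_force: 59.9
time: 13.72
tcp_pos: [0.5442, 0.1266, 0.1151]
orientation: [-3.139, -0.002, 2.162]
wrist_force: [-0.1, 0.2, -3.4]
width: 0.0176
gripper_force: 59.9
```

```bash
python3 -m handwheel '{"rotation":[[0,0,0],[0,0,-2.5],[0,0,-5],[0,0,-5]],"linear":[[0,0,-0.05],[-0.01,-0.6,-0.05],[-0.05,-1.2,-0.05],[-0.05,-1.2,-0.05]],"jaw":[-1,-1,-1,-1]}' 60;  python3 -m handwheel '{"rotation":[[0,0,-2.5],[0,0,-5],[0,0,-5]],"linear":[[-0.01,-0.6,0],[-0.05,-1.2,0],[-0.05,-1.2,0]],"jaw":[-1,-1,-1]}' 60
```

```text
time: 14.22
tcp_pos: [0.5346, 0.1194, 0.1158]
orientation: [-3.139, -0.002, 2.249]
wrist_force: [0.1, 0.5, -6.6]
width: 0.0178
gripper_force: 59.9
time: 14.6
tcp_pos: [0.5258, 0.1116, 0.1159]
orientation: [-3.14, -0.003, 2.336]
wrist_force: [1.3, 1.4, -6.3]
width: 0.0173
gripper_force: 59.9
```

```bash
for i in 1 2; do python3 -m handwheel '{"rotation":[[0,0,-2.5],[0,0,-5],[0,0,-5]],"linear":[[-0.01,-0.6,-0.02],[-0.05,-1.2,-0.04],[-0.05,-1.2,-0.04]],"jaw":[-1,-1,-1]}' 60; done
```

```text
time: 14.98
tcp_pos: [0.5174, 0.103, 0.1163]
orientation: [-3.14, -0.003, 2.423]
wrist_force: [-0.7, 2.1, -5.3]
width: 0.018
gripper_force: 59.9
time: 15.35
tcp_pos: [0.5097, 0.0936, 0.1168]
orientation: [-3.14, -0.003, 2.51]
wrist_force: [-1.2, 2.7, -4.6]
width: 0.0176
gripper_force: 59.9
```

```bash
for i in 1 2; do python3 -m handwheel '{"rotation":[[0,0,-2.5],[0,0,-5],[0,0,-5]],"linear":[[0.01,-0.6,-0.03],[-0.02,-1.2,-0.06],[-0.02,-1.2,-0.06]],"jaw":[-1,-1,-1]}' 60; done
```

```text
time: 15.72
tcp_pos: [0.503, 0.0838, 0.1175]
orientation: [-3.14, -0.003, 2.597]
wrist_force: [-2.3, 1.7, -3.4]
width: 0.0176
gripper_force: 59.9
time: 16.1
tcp_pos: [0.4974, 0.0732, 0.1181]
orientation: [-3.141, -0.002, 2.684]
wrist_force: [-0.6, -0.5, -3.7]
width: 0.0182
gripper_force: 59.9
```

```bash
for i in 1 2; do python3 -m handwheel '{"rotation":[[0,0,-2.5],[0,0,-5],[0,0,-5]],"linear":[[-0.01,-0.6,-0.03],[-0.05,-1.2,-0.06],[-0.05,-1.2,-0.06]],"jaw":[-1,-1,-1]}' 60; done
```

```text
time: 16.48
tcp_pos: [0.4925, 0.0622, 0.1186]
orientation: [-3.141, -0.003, 2.771]
wrist_force: [0.7, -1.3, -5.3]
width: 0.0176
gripper_force: 59.9
time: 16.85
tcp_pos: [0.4884, 0.051, 0.119]
orientation: [-3.141, -0.003, 2.859]
wrist_force: [0.5, 0.6, -7.8]
width: 0.0178
gripper_force: 59.9
```

```bash
python3 -m handwheel '{"rotation":[[0,0,-2.5],[0,0,-5],[0,0,-5]],"linear":[[-0.01,-0.6,0],[-0.05,-1.2,0],[-0.05,-1.2,0]],"jaw":[-1,-1,-1]}' 60;python3 -m handwheel '{"rotation":[[0,0,-1.2],[0,0,-2.5],[0,0,-2.5]],"linear":[[0,-0.3,0],[-0.01,-0.6,0],[-0.01,-0.6,0]],"jaw":[-1,-1,-1]}' 60
```

```text
time: 17.23
tcp_pos: [0.4855, 0.0394, 0.119]
orientation: [-3.141, -0.003, 2.946]
wrist_force: [-0.4, 1.3, -6.7]
width: 0.0174
gripper_force: 60.0
time: 17.6
tcp_pos: [0.4844, 0.0333, 0.1192]
orientation: [3.142, -0.003, 2.992]
wrist_force: [0.0, 1.9, -6.9]
width: 0.0176
gripper_force: 60.0
```

```bash
for i in 1 2; do python3 -m handwheel '{"rotation":[[0,0,-0.8],[0,0,-1.5],[0,0,-1.5]],"linear":[[0,-0.18,0],[0,-0.36,0],[0,-0.36,0]],"jaw":[-1,-1,-1]}' 60;done
```

```text
time: 17.98
tcp_pos: [0.4839, 0.0297, 0.1192]
orientation: [3.141, -0.003, 3.018]
wrist_force: [0.8, 1.8, -6.8]
width: 0.018
gripper_force: 60.0
time: 18.35
tcp_pos: [0.4834, 0.026, 0.1191]
orientation: [3.141, -0.003, 3.044]
wrist_force: [0.8, 2.3, -8.4]
width: 0.0176
gripper_force: 60.0
```

```bash
for i in 1 2; do python3 -m handwheel '{"rotation":[[0,0,-0.6],[0,0,-1],[0,0,-1]],"linear":[[0,-0.14,0],[0,-0.24,0],[0,-0.24,0]],"jaw":[-1,-1,-1]}' 60;done
```

```text
time: 18.73
tcp_pos: [0.483, 0.0236, 0.1192]
orientation: [3.141, -0.003, 3.061]
wrist_force: [-0.2, 1.4, -6.9]
width: 0.0176
gripper_force: 60.0
time: 19.1
tcp_pos: [0.4829, 0.0214, 0.1192]
orientation: [3.141, -0.003, 3.079]
wrist_force: [-2.1, 1.5, -7.9]
width: 0.0176
gripper_force: 60.0
```

Now 52.5°. Lower a little to feel for the pocket.

```bash
for i in 1 2; do python3 -m handwheel '{"rotation":[[0,0,0],[0,0,0],[0,0,0]],"linear":[[0,0,0.05],[0,0,0.1],[0,0,0.1]],"jaw":[-1,-1,-1]}' 60;done
```

```text
time: 19.48
tcp_pos: [0.4831, 0.0215, 0.1183]
orientation: [3.141, -0.003, 3.079]
wrist_force: [-2.3, 1.1, -5.6]
width: 0.0176
gripper_force: 60.0
time: 19.85
tcp_pos: [0.4832, 0.0215, 0.1174]
orientation: [3.141, -0.003, 3.079]
wrist_force: [-2.6, 1.1, -2.1]
width: 0.0178
gripper_force: 60.0
```

```bash
python3 -m handwheel '{"rotation":[[0,0,0],[0,0,-0.6],[0,0,-1.2],[0,0,-1.2]],"linear":[[0,0,-0.05],[0,-0.14,-0.05],[0,-0.28,-0.05],[0,-0.28,-0.05]],"jaw":[-1,-1,-1,-1]}' 60;python3 -m handwheel '{"rotation":[[0,0,-0.6],[0,0,-1],[0,0,-1]],"linear":[[0,-0.14,0],[0,-0.24,0],[0,-0.24,0]],"jaw":[-1,-1,-1]}' 60
```

```text
time: 20.35
tcp_pos: [0.483, 0.0187, 0.1177]
orientation: [3.141, -0.003, 3.1]
wrist_force: [-1.9, 4.6, -2.6]
width: 0.0175
gripper_force: 60.0
time: 20.72
tcp_pos: [0.4828, 0.017, 0.1177]
orientation: [3.14, -0.003, 3.116]
wrist_force: [-2.6, 8.0, -3.2]
width: 0.018
gripper_force: 60.0
```

```bash
python3 -m handwheel '{"rotation":[[0,0,0.6],[0,0,1],[0,0,1]],"linear":[[0,0.14,0],[0,0.24,0],[0,0.24,0]],"jaw":[-1,-1,-1]}' 60; for i in 1 2; do python3 -m handwheel '{"rotation":[[0,0,0],[0,0,0],[0,0,0]],"linear":[[0,0,0.05],[0,0,0.05],[0,0,0.05]],"jaw":[-1,-1,-1]}' 60;done
```

```text
time: 21.1
tcp_pos: [0.4829, 0.0186, 0.1177]
orientation: [3.141, -0.003, 3.1]
wrist_force: [-2.2, 2.3, -4.5]
width: 0.0177
gripper_force: 60.0
time: 21.48
tcp_pos: [0.483, 0.0186, 0.1173]
orientation: [3.141, -0.003, 3.1]
wrist_force: [-2.8, 2.0, -2.0]
width: 0.0176
gripper_force: 60.0
time: 21.85
tcp_pos: [0.483, 0.0186, 0.1168]
orientation: [3.141, -0.003, 3.1]
wrist_force: [-2.7, 2.0, 0.2]
width: 0.0177
gripper_force: 60.0
```

Run:
```python
from pc import *
st=robot.get_state(); np.save('pics/w4s.npy',st,allow_pickle=True); snap('wrist','w4'); snap('scene','s4'); snap('side','d4')
print(st['wrist_force'],st['ft_torque'])
for f in('w3','w4'):
    s=np.load(f'pics/{f}s.npy',allow_pickle=True).item(); K,T,i=cam('wrist',s); d=np.load(f'pics/{f}.npy'); v,u=np.mgrid[:420,:560]
    M=np.array(i['mount']); D=np.stack([(u-K[0,2])/K[0,0],-(v-K[1,2])/K[1,1],-np.ones_like(d)],-1)*d[...,None]
    Q=(D@M[:3,:3].T+M[:3,3]).reshape(-1,3); m=(abs(Q[:,1])<.007)&(Q[:,0]>.018)&(Q[:,0]<.052)&(abs(Q[:,2]+.03)<.02)
    q=Q[m]; a,b=np.polyfit(q[:,0],q[:,2],1); print(f,m.sum(),'slope deg',np.degrees(a),'z at 0',b,'std',np.std(q[:,2]-a*q[:,0]-b),'ymid',np.median(q[:,1]), 'xmax',Q[(abs(Q[:,1])<.007)&(abs(Q[:,2]+.03)<.012)][:,0].max())
# cup height via depth fits
for n,f in(('scene','s4'),('side','d4'),):
    P,ok=cloud(n,f); Q=P[ok]; h=np.hypot(Q[:,0]-.6208,Q[:,1]-.0126)
    m=(h>.028)&(h<.038)&(Q[:,2]>.09)&(Q[:,2]<.145); q=Q[m]; print(n,m.sum(),circ(q,.034,[.621,.013]),'zmin pct',np.percentile(q[:,2],[1,3,5]))
```

```text
[-2.69274546  1.96136011  0.15952242] [ 0.29437017 -0.02249521 -0.02848758]
w3 2362 slope deg -0.21124151553208048 z at 0 -0.028713735286507263 std 0.0006181139446182634 ymid 0.00014837560076364084 xmax 0.05819602391009896
w4 2378 slope deg -0.4668322512703365 z at 0 -0.028788566117215173 std 0.0006066629315043254 ymid 0.0001465558484841559 xmax 0.05830904796442236
scene 270 (array([0.62142491, 0.01222464]), np.float64(0.001017377820270577)) zmin pct [0.10524508 0.10675087 0.10776925]
side 247 (array([0.62016104, 0.0129173 ]), np.float64(0.0010822538751877747)) zmin pct [0.10490592 0.10646757 0.1073735 ]
```

```bash
python3 -m handwheel '{"rotation":[[0,0,0.5],[0,0,1],[0,0,1.5],[0,0,1.5]],"linear":[[0,0.12,0],[0,0.24,0],[0,0.36,0],[0,0.36,0]],"jaw":[-1,-1,-1,-1]}' 60; python3 -m handwheel '{"rotation":[[0,0,0],[0,0,0],[0,0,0]],"linear":[[0,0,0.05],[0,0,0.05],[0,0,0.05]],"jaw":[-1,-1,-1]}' 60
python3 -m handwheel '{"rotation":[[0,0,0.5],[0,0,1],[0,0,1.5],[0,0,1.5]],"linear":[[0,0.12,0],[0,0.24,0],[0,0.36,0],[0,0.36,0]],"jaw":[-1,-1,-1,-1]}' 60
```

```text
time: 22.5
tcp_pos: [0.4834, 0.0222, 0.1168]
orientation: [3.141, -0.002, 3.073]
wrist_force: [-0.6, -1.5, -0.2]
width: 0.0177
gripper_force: 60.0
time: 22.88
tcp_pos: [0.4834, 0.0222, 0.1164]
orientation: [3.141, -0.002, 3.074]
wrist_force: [0.3, -1.3, 0.8]
width: 0.0178
gripper_force: 60.0
time: 23.38
tcp_pos: [0.4835, 0.0259, 0.1163]
orientation: [3.141, -0.002, 3.047]
wrist_force: [0.6, -2.5, 1.1]
width: 0.0175
gripper_force: 60.0
```

```bash
python3 -m handwheel '{"rotation":[[0,0,0.5],[0,0,1],[0,0,1.5],[0,0,1.5]],"linear":[[0,0.12,0],[0,0.24,0],[0,0.36,0],[0,0.36,0]],"jaw":[-1,-1,-1,-1]}' 60
```

```text
time: 23.88
tcp_pos: [0.4837, 0.0288, 0.1162]
orientation: [-3.141, -0.003, 3.022]
wrist_force: [0.9, -7.9, 1.8]
width: 0.0178
gripper_force: 60.0
```

The lug is trapped between a wall (~173.5°) and the stop (~178°), so it is in the pocket. I'll centre it, then release.

```bash
python3 -m handwheel '{"rotation":[[0,0,-0.8],[0,0,-1.6],[0,0,-2.4],[0,0,-2.2],[0,0,-2.2]],"linear":[[0,-0.19,-0.01],[0,-0.38,-0.02],[0,-0.57,-0.03],[0,-0.53,-0.03],[0,-0.53,-0.03]],"jaw":[-1,-1,-1,-1,-1]}' 60
```

```text
time: 24.5
tcp_pos: [0.483, 0.0241, 0.1165]
orientation: [3.141, -0.003, 3.06]
wrist_force: [1.7, -0.5, -0.0]
width: 0.0171
gripper_force: 60.0
```

```bash
python3 -m handwheel '{"rotation":[[0,0,0],[0,0,0],[0,0,0],[0,0,0],[0,0,0],[0,0,0]],"linear":[[0,0,0],[0,0,0],[0,0,0],[0,0,0],[0,0,0],[0,0,0]],"jaw":[0.1,0.1,0.1,0.1,0.1,0.1]}' 10
python3 -m handwheel '{"rotation":[[0,0,0],[0,0,0],[0,0,0],[0,0,0],[0,0,0],[0,0,0],[0,0,0],[0,0,0],[0,0,0],[0,0,0],[0,0,0]],"linear":[[0,0,-1],[0,0,-2],[0,0,-3.5],[0,0,-5],[1,0,-7],[3,0,-9],[6,0,-9],[9,0,-9],[9,0,-9],[9,0,-9],[9,0,-9]],"jaw":[0.1,0.1,0.1,0.1,0.1,0.1,0.1,0.1,0.1,0.1,0.1]}' 10
python3 - <<'E'
from h import *
st=robot.get_state(); p,_=snap('wrist','w5'); snap('scene','s5'); snap('side','d5')
s=cv2.imread('pics/s5.png')[140:250,210:340]; t=cv2.imread('pics/d5.png')[125:235,230:370]
row=np.hstack([cv2.resize(x,(395,330),interpolation=cv2.INTER_CUBIC) for x in(s,t)])
a=cv2.resize(p[:,:,::-1],(352,264)); b=cv2.resize(cv2.imread('pics/s5.png'),(352,264))
cv2.imwrite('pics/c5.png',np.vstack([np.hstack([a,b,np.zeros((264,86,3),np.uint8)]),row]))
print(st['wrist_force'],st['time'])
E
```

```text
time: 25.25
tcp_pos: [0.4829, 0.0242, 0.1165]
orientation: [3.141, -0.003, 3.06]
wrist_force: [0.9, -0.6, -0.2]
width: 0.0485
gripper_force: 0.0
time: 26.62
tcp_pos: [0.3948, 0.0314, 0.2071]
orientation: [3.141, -0.002, 3.059]
wrist_force: [-0.7, -0.1, -0.4]
width: 0.048
gripper_force: 0.0
[-0.73431588 -0.07492783 -0.3619214 ] 26.625
```

View pics/c5.png

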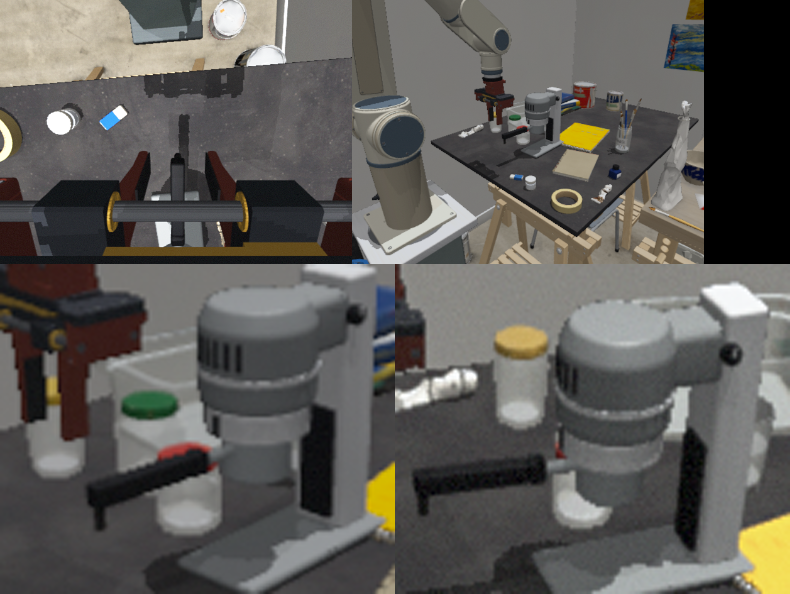

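The cup hangs level in the collar with its handle to the front. The gripper is clear of it and the bystanders are where they were, so I'm handing it in.

```bash
python3 -c "
from workcell import order
print(order.close_job())"
```

```text
the job is handed in; nothing more can be done
None
```

The cup is locked in the mixer's collar with its handle to the front: I felt the lugs held both ways before letting go, withdrew the gripper clear, and handed the job in at about 27 s.

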